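# Hover the ring-box cover over its screw holes

### The job

Pick up the white cover plate by its wooden bar, gently (more than 50 N of grip dents the bar), and hold it level about a centimetre above the ring box without touching the box, turned so that its pair of holes is over the box's pair and its single hole over the single one, each threaded hole in full view straight down through its plate hole. Finish while still holding it there, motionless, so that the screws can be put in; never knock the cover against the box, and leave everything else on the table where it is.

Things in the scene. Friction and masses are not known exactly. Their poses are not given: they have to be found in the camera images.
- cover: loose white cover plate, 140 x 90 x 6 mm (x, y, z), 0.1 to 0.2 kg, lying flat. On its middle, to grip it by, a dark wooden bar 76 mm long (x), 16 mm wide (y), 30 mm tall above the plate; beside it two open windows 80 x 24 mm, centred 26 mm either side. Three 13 mm holes: a pair at the +x end, one at the -x end. Origin: centre of the underside; z up
- ringbox: fixed pale wooden ring box, 160 x 110 x 50 mm (x, y, z), with rings in two black sunken compartments and three brass-collared threaded holes (5 mm bore) in its flat top, laid out like the cover's holes: a pair at the +x end, one at the -x end. It does not move. Origin: centre of the underside, 50 mm below its top; z up
- hole0 (a point): centre of a 13 mm hole of the cover (pair, +y side), on the cover's underside, at [58, 32] mm in the cover's x, y; goes over thread0
- hole1 (a point): centre of a 13 mm hole of the cover (pair, -y side), on the cover's underside, at [58, -32] mm in the cover's x, y; goes over thread1
- hole2 (a point): centre of a 13 mm hole of the cover (single hole), on the cover's underside, at [-58, 0] mm in the cover's x, y; goes over thread2
- thread0 (a point): mouth of a threaded hole of the ring box (pair, +y side), on the box's top face, at [58, 32] mm in the box's x, y, 50 mm above its origin
- thread1 (a point): mouth of a threaded hole of the ring box (pair, -y side), on the box's top face, at [58, -32] mm in the box's x, y, 50 mm above its origin
- thread2 (a point): mouth of a threaded hole of the ring box (single hole), on the box's top face, at [-58, 0] mm in the box's x, y, 50 mm above its origin
- ruler: yellow plastic ruler lying flat, 300 x 30 x 4 mm, between the box and the cover; origin at the centre of its underside, x along it. To be left alone
- stamp: pale wooden stamp block, 50 x 70 x 34 mm; origin at the centre of its underside. To be left alone
- cone: upright aluminium ring cone, base 48 mm across, 85 mm tall; origin at the centre of its underside. To be left alone
- pencup: terracotta cup 72 mm across and 90 mm tall with pens standing in it up to about 190 mm; origin at the centre of its underside. To be left alone
- tape: roll of gold tape standing on its flat side, 84 mm across, 25 mm tall; origin at the centre of its underside. To be left alone
- screwdriver: screwdriver with an orange handle, lying; origin at its middle, x along it. To be left alone
- dish: small white dish, 76 mm across, 18 mm tall, with three brass screws in it; origin at the centre of its underside. To be left alone

How it is judged (in metres and radians):
On the way:
1. the cover is lifted clear of the table in the gripper (height (world z) of cover above 0.03 m and contact force between cover and the fingers above 1 N), for 0.2 s.
At the end, for the whole second after the job is handed in: The cover is still gripped and at rest, level within 0.15 rad, each of its three holes within 4 mm horizontally of its own threaded hole, and its underside 3 to 20 mm above the box's top at each hole, not touching the box (horizontal distance between hole0 and thread0 below 0.004 m and z of hole0 in the frame of ringbox between 0.053 and 0.07 m and horizontal distance between hole1 and thread1 below 0.004 m and z of hole1 in the frame of ringbox between 0.053 and 0.07 m and horizontal distance between hole2 and thread2 below 0.004 m and z of hole2 in the frame of ringbox between 0.053 and 0.07 m and angle between cover's own z axis and vertical below 0.15 rad and linear speed of cover below 0.02 m/s and angular speed of cover below 0.15 rad/s and contact force between cover and the fingers above 1 N and contact force between cover and ringbox below 0.1 N); the arm keeps its last pose, push and grip.
It fails at once if the cover is gripped or pressed by the fingers with more than 110 N in all, both fingers together (a grip of about 55 N) (contact force between cover and the fingers above 110 N).
It fails at once if the cover is knocked against the box (more than 8 N) (contact force between cover and ringbox above 8 N).
It fails at once if the robot pushes on the box with more than 8 N (contact force between any of the arm, the fingers and ringbox above 8 N).
It fails at once if anything else on the table is moved more than 20 mm (distance of any of ruler, stamp, cone, pencup, tape, screwdriver, dish from where it was at the start of the episode above 0.02 m).
It also fails if it takes over 38 s, if anything falls off the work surface, if the arm or the gripper's body presses on something with over 40 N, if the wrist force passes 120 N, or if a joint passes its speed limit or range.

### The arm

A 6-joint arm with a two-finger parallel gripper is mounted at the origin on the work surface. World frame = base frame: x ahead of the robot, y to its left, z up, the work surface at z = 0. Lengths are in mm, angles in rad, forces in N, time in s.
With the tool pointing down it reaches from about 325 to 900 mm from the base axis. Payload 3.5 kg.
Tool frame: the origin (TCP) lies between the finger pads; the fingertips stand 8 mm ahead of it and the grasp point (between the pads) lies 11 mm behind it (r.tips_ahead is the distance from the TCP to the fingertips, in mm); z points along the fingers, y is the line along which they close (so a half turn about z gives the same grasp; the last joint's range is limited). The gripper opens to 85 mm and grips with 20 to 120 N. Pads are 22 mm wide; open, the fingers measure 114 mm over their backs; the gripper's body (76 mm by 85 mm) begins 54 mm behind the grasp point. The pads swing forward as they close: fully open they stand 13 mm farther back than shut.
Start: joints at [1.012, 0.276, -0.026, 1.268, 0, 1.467], TCP at [275.119, 561.188, 239.313] pointing down, gripper open.
Joint ranges: [-3.12, 3.12], [-0.85, 1.88], [-1.08, 1.24], [-1.95, 2.15], [-1.57, 1.53], [-3.14, 3.14]. Speed limits (rad/s): [2.57, 2.57, 3.14, 3.14, 3.14, 3.14].

### API

Orientations are given as a unit quaternion [w, x, y, z].
In Python, from bench import sensors, optics, workorder, r gives the robot as it stands.
- The arm moves only by the tool move_arm, never from a script. Its argument "targets" is a list of rows, each an object of numbers: "wx", "wy", "wz": the turn, a rotation vector about the tool's x, y, z in rad; "x", "y", "z": the shift along the tool's x, y, z in mm; "fingers": the opening in per cent of the stroke, from 0 (shut) to 100 (fully open). A call has 1 to 10 rows; each row is the pose to reach, as a shift and turn from the pose commanded when the call began, along the tool's axes at that moment; what a row does not reach only later rows make up. A row lasts 1/8 s, in which the tool goes at most 62.5 mm and 10.7 degrees, less where a joint would pass 70% of its speed; a pose out of reach is approached as far as the arm can. A call with a gripper value outside its range is refused whole. The fingers move at their own pace and stop on an object; "newtons" is the grip in N (left out, the last holds). Time passes only in rows, so rows that repeat a pose let the fingers close. It gives the time, the measured TCP pose, the force, the opening and the grip force at its end, in the units of the state.
- sensors.get_state(): the state, without advancing time (a new reading comes with each control period).
- optics.snapshot(name): name is "side" or "top"; returns a dict with "color" (480x640x3 uint8, blue, green, red), "fx", "fy", "cx", "cy" (pixels), "D" ([k1, k2, p1, p2, k3] as OpenCV has them; the pictures are not rectified), "rvec" (rotation vector, rad) and "tvec" (3), from world to camera coordinates, as OpenCV has them. Camera axes: x right, y down, z forward; pixel columns grow to the right and rows downward; lengths in mm; the calibration is good to about 2 mm. A picture is of the moment at which its call begins. There is no depth.
- workorder.close_job(): hands the job in; it is judged then, once.
The state is a dict: "t": time; "q": joint angles; "qvel": joint speeds; "tau": joint torques, N m; "position": TCP position; "tcp_rot": TCP orientation; "force": force on the tool from outside, world axes, zero at the start; "torque": the same for the moment, N m; "opening": finger opening in mm; "grip_force": force on a finger pad.
Only numpy, scipy, OpenCV 4.12 (cv2) and the standard library are available. Lean on these libraries where they do the work, as an engineer would, in place of code of your own. Each camera call takes 0.05 s, during which the arm holds its last target. There are 200 camera calls.

## Working session

There is one attempt and no reset: what is moved stays moved. The work goes in short steps, Python scripts to look and compute and a tool call to move; the robot and the scene stay as the last step left them, time stands still between calls to the robot, and variables do not carry over. Pictures are saved under pics/ and viewed, at most 10 in all, crops included, and the job is handed in when it is done.

Besides the shell and the picture viewer there is one more tool, called after ">>>" as name([rows], argument=value, ...), one row to a line, values as JSON. move_arm: Moves the arm, as the interface text tells. Its arguments: {"type":"object","properties":{"targets":{"type":"array","items":{"type":"object","properties":{"wx":{"type":"number"},"wy":{"type":"number"},"wz":{"type":"number"},"x":{"type":"number"},"y":{"type":"number"},"z":{"type":"number"},"fingers":{"type":"number"}}}},"newtons":{"type":"number"}},"required":["targets"]}

```bash
mkdir -p pics; cat > h.py <<'E'
import numpy as np, cv2
from bench import sensors, optics, workorder, r
def snap(n,f=None):
    s=optics.snapshot(n)
    if f: cv2.imwrite('pics/'+f,s['color'])
    return s
def cam(s):
    K=np.array([[s['fx'],0,s['cx']],[0,s['fy'],s['cy']],[0,0,1.]])
    R=cv2.Rodrigues(np.array(s['rvec'],float))[0]
    return K,np.array(s['D'],float),R,np.array(s['tvec'],float).ravel()
def ray(s,px,z):
    K,D,R,t=cam(s)
    u=cv2.undistortPoints(np.array(px,float).reshape(-1,1,2),K,D).reshape(-1,2)
    d=np.c_[u,np.ones(len(u))]@R
    c=-R.T@t
    return c+d*((z-c[2])/d[:,2])[:,None]
def proj(s,P):
    K,D,R,t=cam(s)
    return cv2.projectPoints(np.array(P,float).reshape(-1,1,3),np.array(s['rvec'],float),t,K,D)[0].reshape(-1,2)
E
python3 - <<'E'
from h import *
for n in('top','side'):
    s=snap(n,n+'0.png'); K,D,R,t=cam(s); print(n,-R.T@t,R[2],s['fx'])
print(sensors.get_state())
E
```

```text
top [ 485.53112068  -26.18796825 1168.96443029] [ 0.09533764  0.00249491 -0.99544187] 491.81473735815865
side [ -15.17176238 -653.5591657   945.60819205] [ 0.4663485   0.536306   -0.70348771] 552.3491732375611
{'t': 0.1, 'q': array([ 1.01164541e+00,  2.77040018e-01, -2.77179927e-02,  1.26803019e+00,
        1.59406016e-06,  1.46740894e+00]), 'qvel': array([ 0.00053219, -0.00218193,  0.00172729,  0.00042641, -0.00171466,
       -0.00050047]), 'tau': array([ 1.18422082e-03, -4.46707785e+01,  2.96129215e+01,  8.46789888e-03,
       -1.41944774e-04, -5.72734052e-06]), 'position': array([274.7274416 , 560.6168179 , 238.29415602]), 'tcp_rot': array([-3.24675494e-04,  2.25914444e-01,  9.74146638e-01, -9.41528484e-04]), 'force': array([-0.43908412,  0.0248791 ,  1.087048  ]), 'torque': array([ 0.03051989, -0.01425995,  0.0167726 ]), 'grip_force': 0.0, 'opening': 85.11761919591638}
```

View pics/top0.png

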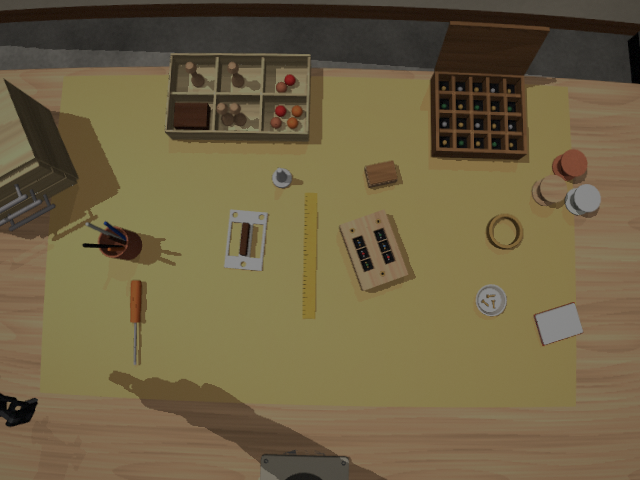

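View pics/side0.png

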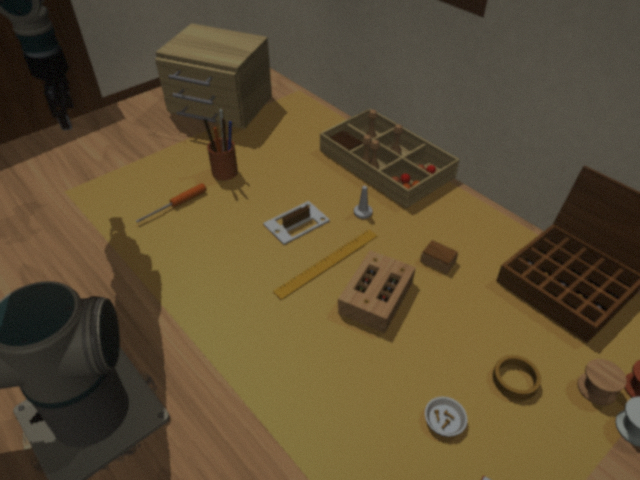

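The top view shows the cover near (246,240), with its pair of holes at the upper end and the single hole near (242,265). The box is near (373,250), with dark threads near (352,231), (379,214) and (382,273). The ruler lies between them at x≈310. I'll enlarge that region and detect the holes.

```bash
python3 - <<'E'
from h import *
im=cv2.imread('pics/top0.png')
c=np.hstack([cv2.resize(im[200:280,210:290],(400,400),interpolation=cv2.INTER_CUBIC),cv2.resize(im[205:295,330:420],(400,400),interpolation=cv2.INTER_CUBIC)])
cv2.imwrite('pics/z0.png',cv2.convertScaleAbs(c,alpha=1.3))
s=snap('top')
hsv=cv2.cvtColor(s['color'],cv2.COLOR_BGR2HSV)
w=((hsv[...,1]<70)&(hsv[...,2]>110)).astype(np.uint8); w[:195]=0;w[285:]=0;w[:,:215]=0;w[:,285:]=0
cs,_=cv2.findContours(w,cv2.RETR_CCOMP,cv2.CHAIN_APPROX_NONE)
for k in cs:
    a=cv2.contourArea(k)
    if a>5: m=cv2.moments(k);u=(m['m10']/m['m00'],m['m01']/m['m00']);print(a,np.round(u,1),cv2.minAreaRect(k),ray(s,u,6).round(1))
# bar
E
```

```text
2141.5 [245.4 239.6] ((245.4136962890625, 239.56988525390625), (38.10525894165039, 59.14690399169922), 6.009005546569824) [[604.4 152.2   6. ]]
27.0 [242.7 263.7] ((242.50001525878906, 263.5), (5.656853675842285, 5.656853675842285), 45.0) [[546.8 156.5   6. ]]
1134.0 [245.1 239.4] ((245.07427978515625, 239.25743103027344), (33.83126449584961, 36.71687316894531), 5.710592269897461) [[605.1 152.9   6. ]]
28.5 [261.1 216.5] ((261.2500305175781, 216.25001525878906), (6.363960266113281, 5.656853675842285), 45.0) [[661.  116.7   6. ]]
27.0 [234.5 214.2] ((234.50001525878906, 214.50001525878906), (5.656853675842285, 5.656853675842285), 45.0) [[665.  180.9   6. ]]
```

View pics/z0.png

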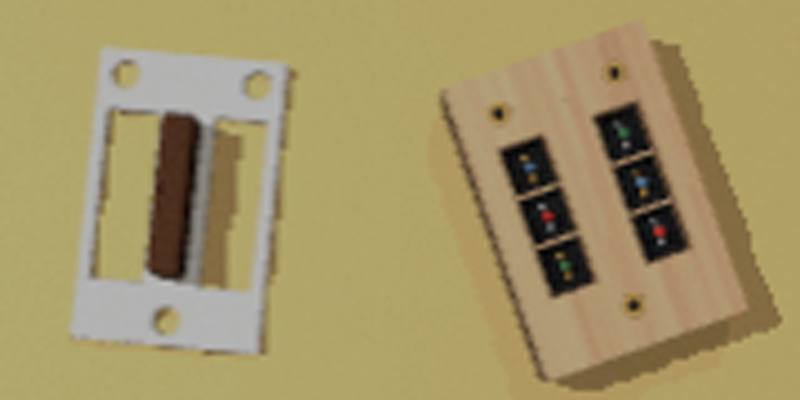

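The zoom shows the cover's holes clearly: the pair at the upper end and the single hole at the lower end. They measure 64.3 mm and 116.4 mm apart, against 64 and 116 given. The box threads are at about (352,230), (378,221) and (382,273), with its pair at the upper end too. Next I'll refine the threads and work out the first move.

```bash
cat >> h.py <<'E'
def dark(s,g,rad=3):
    im=s['color'].astype(float).sum(2); out=[]
    for x,y in g:
        xi,yi=int(round(x)),int(round(y)); p=im[yi-rad:yi+rad+1,xi-rad:xi+rad+1]
        w=np.clip(np.percentile(p,60)-p-40,0,None); yy,xx=np.mgrid[yi-rad:yi+rad+1,xi-rad:xi+rad+1]
        out.append(((w*xx).sum()/w.sum(),(w*yy).sum()/w.sum()))
    return np.array(out)
def pose(P): # hole0,hole1,hole2 -> centre, yaw
    P=np.array(P)[:,:2]; M=np.array([[58,32],[58,-32],[-58,0.]])
    m=M-M.mean(0); q=P-P.mean(0)
    a=np.arctan2((m[:,0]*q[:,1]-m[:,1]*q[:,0]).sum(),(m*q).sum())
    R=np.array([[np.cos(a),-np.sin(a)],[np.sin(a),np.cos(a)]])
    c=P.mean(0)-R@M.mean(0); return c,a,np.linalg.norm(P-(M@R.T+c),axis=1)
def tool(st,w): # world shift -> tool axes
    from scipy.spatial.transform import Rotation as Ro
    q=st['tcp_rot']; return Ro.from_quat([q[1],q[2],q[3],q[0]]).inv().apply(w)
E
python3 - <<'E'
from h import *
s=snap('top'); st=sensors.get_state()
u=dark(s,[(352,230),(378,221),(382,273)]); T=ray(s,u,50); print(u.round(2),T.round(1)); print('box',pose(T))
H=ray(s,[(234.5,214.2),(261.1,216.5),(242.7,263.7)],6); c,a,e=pose(H); print('cover',c,a,e)
print('cone',ray(s,[(282,183)],0))
sd=snap('side'); print('side proj of threads',proj(sd,T).round(), proj(sd,H).round())
from scipy.spatial.transform import Rotation as Ro
q=st['tcp_rot'];R=Ro.from_quat([q[1],q[2],q[3],q[0]]).as_matrix()
print('tool y yaw',np.arctan2(R[1,1],R[0,1]),'want',a+np.pi/2)
print('shift to z100',tool(st,np.r_[c,100]-st['position']))
E
```

```text
[[351.67 230.07]
 [377.76 220.95]
 [382.14 273.22]] [[ 627.7  -97.7   50. ]
 [ 650.3 -157.4   50. ]
 [ 530.4 -168.9   50. ]]
box (array([ 584.73729104, -148.17803357]), np.float64(0.3634900862613101), array([0.14175666, 0.10384626, 0.13518415]))
cover [605.0117832  152.61800589] -0.06613287319743216 [0.18729269 0.2528982  0.26510727]
cone [[744.97945046  69.70774722   0.        ]]
side proj of threads [[376. 259.]
 [403. 269.]
 [367. 300.]] [[308. 204.]
 [323. 218.]
 [278. 230.]]
tool y yaw 1.1150540043826842 want 1.5046634535974643
shift to z100 [-476.11939753 -221.02587261  138.81609593]
```

>>> move_arm([
  {"x": -50, "y": -23, "z": 0, "wz": -0.04, "fingers": 70},
  {"x": -100, "y": -46, "z": 0, "wz": -0.08},
  {"x": -150, "y": -70, "z": 0, "wz": -0.12},
  {"x": -200, "y": -93, "z": 0, "wz": -0.16},
  {"x": -250, "y": -116, "z": 0, "wz": -0.2},
  {"x": -300, "y": -139, "z": 0, "wz": -0.25},
  {"x": -360, "y": -167, "z": 20, "wz": -0.3},
  {"x": -420, "y": -195, "z": 60, "wz": -0.35},
  {"x": -476, "y": -221, "z": 100, "wz": -0.39},
  {"x": -476, "y": -221, "z": 130, "wz": -0.39},
], newtons=35)

```text
validation failed for argument at $.ta...
```

>>> move_arm([
  {"x": 0, "y": 0, "z": 0},
  {"x": 0, "y": 0, "z": 0},
])

```text
validation failed for argument at $.ta...
```

```bash
python3 - <<'E'
from h import *
st=sensors.get_state(); q=st['tcp_rot']
from scipy.spatial.transform import Rotation as Ro
R=Ro.from_quat([q[1],q[2],q[3],q[0]]).as_matrix()
print(st['t'],st['position'],st['opening'],R.round(3),np.arctan2(R[1,1],R[0,1]))
print(tool(st,np.r_[605,152.6,22]-st['position']))
snap('side','s1.png')
E
```

```text
0.25 [274.94084569 560.8863091  238.74905169] 85.18933329662764 [[-0.898  0.44  -0.001]
 [ 0.44   0.898 -0.001]
 [ 0.    -0.001 -1.   ]] 1.1150078712199303
[-476.10552118 -221.09703506  216.92519619]
```

View pics/s1.png

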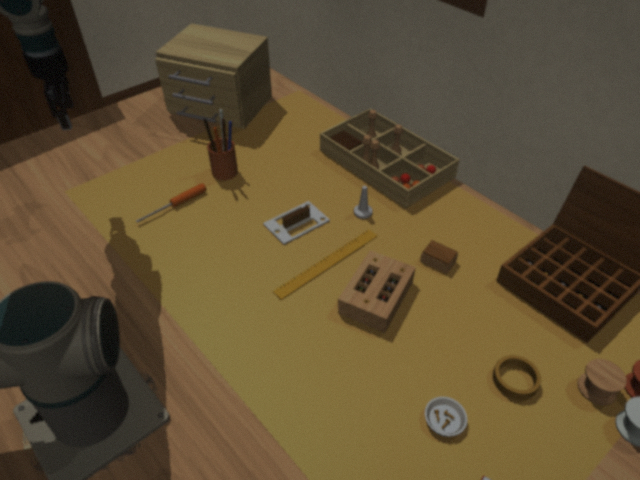

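The call was refused and the arm hasn't moved; the picture shows the same scene. All seven fields are probably required in each row.

>>> move_arm([
  {"x": -50, "y": -23, "z": 0, "wx": 0, "wy": 0, "wz": -0.04, "fingers": 70},
  {"x": -100, "y": -46, "z": 0, "wx": 0, "wy": 0, "wz": -0.08, "fingers": 70},
  {"x": -150, "y": -70, "z": 0, "wx": 0, "wy": 0, "wz": -0.12, "fingers": 70},
  {"x": -200, "y": -93, "z": 0, "wx": 0, "wy": 0, "wz": -0.16, "fingers": 70},
  {"x": -250, "y": -116, "z": 0, "wx": 0, "wy": 0, "wz": -0.2, "fingers": 70},
  {"x": -300, "y": -139, "z": 0, "wx": 0, "wy": 0, "wz": -0.25, "fingers": 70},
  {"x": -360, "y": -167, "z": 20, "wx": 0, "wy": 0, "wz": -0.3, "fingers": 70},
  {"x": -420, "y": -195, "z": 60, "wx": 0, "wy": 0, "wz": -0.35, "fingers": 70},
  {"x": -476, "y": -221, "z": 100, "wx": 0, "wy": 0, "wz": -0.39, "fingers": 70},
  {"x": -476, "y": -221, "z": 130, "wx": 0, "wy": 0, "wz": -0.39, "fingers": 70},
], newtons=35)

```text
t: 1.55
position: [608.6, 151.1, 109.8]
tcp_rot: [0.002, 0.034, 0.999, 0.0]
force: [-0.2, 0.6, 0.9]
opening: 59.6
grip_force: 0.0
```

>>> move_arm([
  {"x": 0, "y": 0, "z": 0, "wx": 0, "wy": 0, "wz": 0, "fingers": 70},
  {"x": 0, "y": 0, "z": 20, "wx": 0, "wy": 0, "wz": 0, "fingers": 70},
  {"x": 0, "y": 0, "z": 40, "wx": 0, "wy": 0, "wz": 0, "fingers": 70},
  {"x": 0, "y": 0, "z": 40, "wx": 0, "wy": 0, "wz": 0, "fingers": 70},
])

```text
t: 2.05
position: [603.9, 154.2, 69.3]
tcp_rot: [-0.001, 0.032, 0.999, -0.0]
force: [-0.4, 0.1, -0.1]
opening: 59.7
grip_force: 0.0
```

```bash
python3 - <<'E'
from h import *
st=sensors.get_state(); q=st['tcp_rot']
from scipy.spatial.transform import Rotation as Ro
R=Ro.from_quat([q[1],q[2],q[3],q[0]]).as_matrix()
print(st['t'],st['position'],st['opening'],R[:,2].round(4),np.arctan2(R[1,1],R[0,1]))
print(tool(st,np.r_[605,152.6,22]-st['position']))
s=snap('side','s2.png')
cv2.imwrite('pics/z2.png',cv2.resize(s['color'][130:270,220:400],None,fx=4,fy=4))
E
```

```text
2.05 [603.91654045 154.15521564  69.31615384] 59.655155442815975 [-2.e-03  1.e-04 -1.e+00] 1.5062548013394723
[-1.27676511 -1.47900871 47.313776  ]
```

View pics/z2.png

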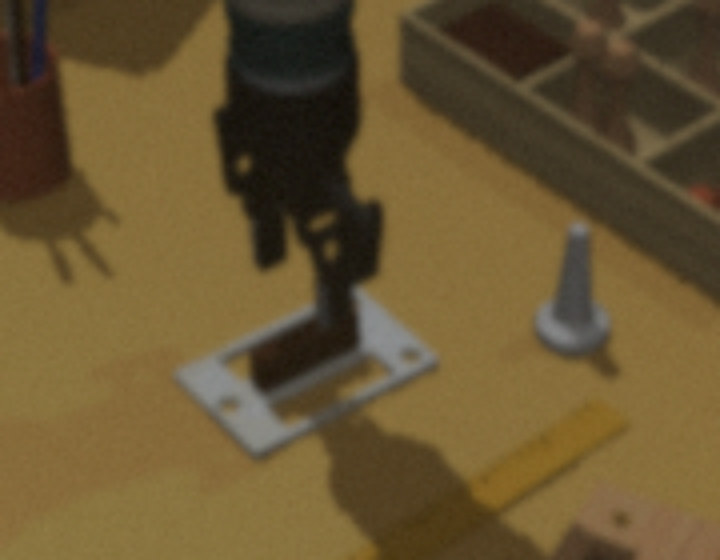

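The open fingers straddle the bar (bar near (305,345) in the crop), with the ring cone well clear. I'll descend and grip at 35 N.

>>> move_arm([
  {"x": -1, "y": -1, "z": 20, "wx": 0, "wy": 0, "wz": 0, "fingers": 70},
  {"x": -1, "y": -1, "z": 35, "wx": 0, "wy": 0, "wz": 0, "fingers": 70},
  {"x": -1, "y": -1, "z": 46, "wx": 0, "wy": 0, "wz": 0, "fingers": 70},
  {"x": -1, "y": -1, "z": 46, "wx": 0, "wy": 0, "wz": 0, "fingers": 70},
  {"x": -1, "y": -1, "z": 46, "wx": 0, "wy": 0, "wz": 0, "fingers": 40},
  {"x": -1, "y": -1, "z": 46, "wx": 0, "wy": 0, "wz": 0, "fingers": 30},
  {"x": -1, "y": -1, "z": 46, "wx": 0, "wy": 0, "wz": 0, "fingers": 20},
  {"x": -1, "y": -1, "z": 46, "wx": 0, "wy": 0, "wz": 0, "fingers": 10},
  {"x": -1, "y": -1, "z": 46, "wx": 0, "wy": 0, "wz": 0, "fingers": 0},
  {"x": -1, "y": -1, "z": 46, "wx": 0, "wy": 0, "wz": 0, "fingers": 0},
], newtons=35)

```text
t: 3.35
position: [606.9, 152.5, 24.1]
tcp_rot: [0.001, 0.033, 0.999, 0.0]
force: [-0.5, 1.4, 5.9]
opening: 15.3
grip_force: 35.5
```

>>> move_arm([
  {"x": 0, "y": 0, "z": -10, "wx": 0, "wy": 0, "wz": 0, "fingers": 0},
  {"x": 0, "y": 0, "z": -30, "wx": 0, "wy": 0, "wz": 0, "fingers": 0},
  {"x": 0, "y": 0, "z": -60, "wx": 0, "wy": 0, "wz": 0, "fingers": 0},
  {"x": 0, "y": 0, "z": -85, "wx": 0, "wy": 0, "wz": 0, "fingers": 0},
  {"x": 0, "y": 0, "z": -100, "wx": 0, "wy": 0, "wz": 0, "fingers": 0},
  {"x": 0, "y": 0, "z": -100, "wx": 0, "wy": 0, "wz": 0, "fingers": 0},
])

```text
t: 4.1
position: [606.8, 152.1, 124.2]
tcp_rot: [0.001, 0.033, 0.999, 0.0]
force: [1.1, 0.2, -1.3]
opening: 15.1
grip_force: 34.7
```

```bash
python3 - <<'E'
from h import *
st=sensors.get_state(); q=st['tcp_rot']
from scipy.spatial.transform import Rotation as Ro
R=Ro.from_quat([q[1],q[2],q[3],q[0]]).as_matrix()
print(st['t'],st['position'],st['opening'],st['grip_force'],R[:,2].round(4),np.arctan2(R[1,1],R[0,1]))
print(tool(st,np.r_[584.7,-148.2,124]-st['position']), 'wz',-(.3635+np.pi/2-np.arctan2(R[1,1],R[0,1])))
E
```

```text
4.1 [606.77984476 152.07893853 124.18172254] 15.10412988611608 34.701377749443054 [ 0.0018 -0.     -1.    ] 1.5048353489029365
[ 2.23976645e+00 -3.01081308e+02  1.51941773e-01] wz -0.42946097789196
```

>>> move_arm([
  {"x": 0, "y": -12, "z": 0, "wx": 0, "wy": 0, "wz": -0.02, "fingers": 0},
  {"x": 0, "y": -38, "z": 0, "wx": 0, "wy": 0, "wz": -0.06, "fingers": 0},
  {"x": 0, "y": -75, "z": 0, "wx": 0, "wy": 0, "wz": -0.11, "fingers": 0},
  {"x": 0, "y": -115, "z": 0, "wx": 0, "wy": 0, "wz": -0.16, "fingers": 0},
  {"x": 1, "y": -155, "z": 0, "wx": 0, "wy": 0, "wz": -0.22, "fingers": 0},
  {"x": 1, "y": -195, "z": 0, "wx": 0, "wy": 0, "wz": -0.28, "fingers": 0},
  {"x": 2, "y": -235, "z": 0, "wx": 0, "wy": 0, "wz": -0.34, "fingers": 0},
  {"x": 2, "y": -268, "z": 0, "wx": 0, "wy": 0, "wz": -0.39, "fingers": 0},
  {"x": 2, "y": -292, "z": 0, "wx": 0, "wy": 0, "wz": -0.42, "fingers": 0},
  {"x": 2, "y": -301, "z": 0, "wx": 0, "wy": 0, "wz": -0.43, "fingers": 0},
])

```text
t: 5.35
position: [583.2, -149.0, 121.7]
tcp_rot: [-0.001, -0.18, 0.984, 0.001]
force: [-0.5, 0.3, -1.5]
opening: 15.3
grip_force: 34.6
```

>>> move_arm([
  {"x": 0, "y": 0, "z": 0, "wx": 0, "wy": 0, "wz": 0, "fingers": 0},
  {"x": 0, "y": 0, "z": 0, "wx": 0, "wy": 0, "wz": 0, "fingers": 0},
  {"x": 0, "y": 0, "z": 10, "wx": 0, "wy": 0, "wz": 0, "fingers": 0},
  {"x": 0, "y": 0, "z": 20, "wx": 0, "wy": 0, "wz": 0, "fingers": 0},
  {"x": 0, "y": 0, "z": 20, "wx": 0, "wy": 0, "wz": 0, "fingers": 0},
  {"x": 0, "y": 0, "z": 20, "wx": 0, "wy": 0, "wz": 0, "fingers": 0},
])

```text
t: 6.1
position: [584.3, -147.9, 103.1]
tcp_rot: [-0.0, -0.181, 0.983, 0.0]
force: [-0.6, -0.1, -1.9]
opening: 15.0
grip_force: 34.6
```

```bash
python3 - <<'E'
from h import *
st=sensors.get_state()
print(st['t'],st['position'],st['grip_force'],tool(st,np.r_[584.7,-148.2,84]-st['position']))
a=snap('top');b=snap('side')
cv2.imwrite('pics/z3.png',np.hstack([cv2.resize(a['color'][200:300,325:425],(400,400),interpolation=cv2.INTER_CUBIC),cv2.resize(b['color'][220:340,320:440],(400,400),interpolation=cv2.INTER_CUBIC)]))
E
```

```text
6.1 [ 584.29477473 -147.89698893  103.10115951] 34.63703691959381 [-0.27646697 -0.4325666  19.10096254]
```

View pics/z3.png

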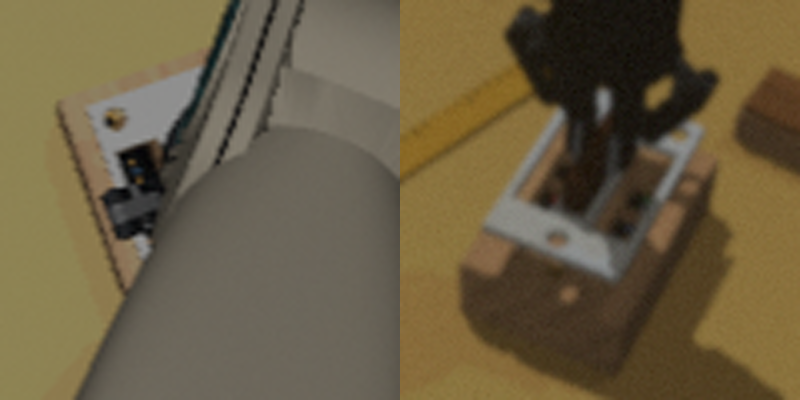

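The left half (top camera) shows only hole0, at crop (115,118), with a brass collar roughly inside it. The right half (side camera) shows hole2 at (557,238) and hole1 at (683,133). The cover is roughly in line with the box. At the grasp, the TCP sat 1.8 mm toward +x of the cover's centre, so I'll correct for that and go down.

>>> move_arm([
  {"x": -1, "y": 0, "z": 5, "wx": 0, "wy": 0, "wz": 0, "fingers": 0},
  {"x": -2, "y": 0, "z": 10, "wx": 0, "wy": 0, "wz": 0, "fingers": 0},
  {"x": -2, "y": 0, "z": 14, "wx": 0, "wy": 0, "wz": 0, "fingers": 0},
  {"x": -2, "y": 0, "z": 16, "wx": 0, "wy": 0, "wz": 0, "fingers": 0},
  {"x": -2, "y": 0, "z": 16, "wx": 0, "wy": 0, "wz": 0, "fingers": 0},
  {"x": -2, "y": 0, "z": 16, "wx": 0, "wy": 0, "wz": 0, "fingers": 0},
])

```text
t: 6.95
position: [586.4, -147.4, 87.4]
tcp_rot: [0.0, -0.181, 0.983, -0.0]
force: [-0.2, -0.1, -1.3]
opening: 15.2
grip_force: 34.6
```

```bash
python3 - <<'E'
from h import *
st=sensors.get_state(); q=st['tcp_rot']
from scipy.spatial.transform import Rotation as Ro
R=Ro.from_quat([q[1],q[2],q[3],q[0]]).as_matrix()
print(st['t'],st['position'],st['grip_force'],R[:,2].round(4),np.arctan2(R[1,1],R[0,1])-np.pi/2, tool(st,np.r_[586.4,-147.5,85]-st['position']))
a=snap('top');b=snap('side')
T=np.array([[627.7,-97.7],[650.3,-157.4],[530.4,-168.9]])
ua=proj(a,np.c_[T,[67]*3]);ub=proj(b,np.c_[T,[67]*3])
print('expected top hole0',ua[0],'side',ub)
def crop(s,c,h): 
    x,y=np.round(c).astype(int); print((x-h,y-h)); return cv2.resize(s['color'][y-h:y+h,x-h:x+h],(260,260),interpolation=cv2.INTER_CUBIC)
cv2.imwrite('pics/z4.png',cv2.convertScaleAbs(np.hstack([crop(a,ua[0],13),crop(b,ub[1],13),crop(b,ub[2],13)]),alpha=1.3))
E
```

```text
6.95 [ 586.387806   -147.4115708    87.44830897] 34.63724434375763 [ 3.e-04 -1.e-04 -1.e+00] 0.3641328874190435 [ 0.02062655 -0.08653563  2.44832011]
expected top hole0 [352.18353479 229.13646662] side [[376.3223891  253.6906038 ]
 [403.38543524 263.78487046]
 [367.38155739 295.17587942]]
(np.int64(339), np.int64(216))
(np.int64(390), np.int64(251))
(np.int64(354), np.int64(282))
```

View pics/z4.png

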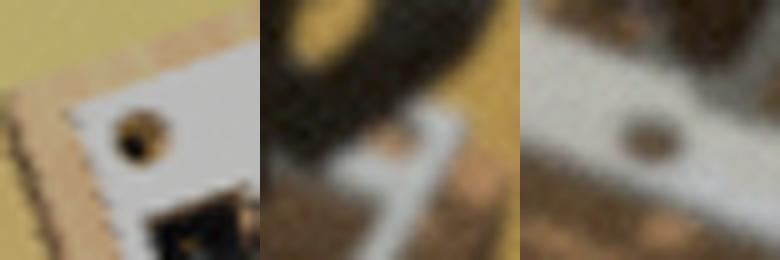

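Hole0 in the top view is at (352.6,229.1), against (352.2,229.1) expected. In the side view hole1 is at (403.0,264.3) and hole2 at (366.7,295.3), also within a pixel (about 1–1.5 mm). I'll check the side camera's own bias on the threads, then make the final small step down.

>>> move_arm([
  {"x": 0, "y": 0, "z": 1, "wx": 0, "wy": 0, "wz": 0, "fingers": 0},
  {"x": 0, "y": 0, "z": 2, "wx": 0, "wy": 0, "wz": 0, "fingers": 0},
  {"x": 0, "y": 0, "z": 2, "wx": 0, "wy": 0, "wz": 0, "fingers": 0},
  {"x": 0, "y": 0, "z": 2, "wx": 0, "wy": 0, "wz": 0, "fingers": 0},
  {"x": 0, "y": 0, "z": 2, "wx": 0, "wy": 0, "wz": 0, "fingers": 0},
])

```text
t: 7.68
position: [586.3, -147.4, 85.4]
tcp_rot: [0.0, -0.181, 0.983, -0.0]
force: [-0.4, 0.0, -2.0]
opening: 15.2
grip_force: 34.6
```

```bash
python3 - <<'E'
from h import *
b=snap('side'); now=b['color']
T=np.array([[627.7,-97.7,50],[650.3,-157.4,50],[530.4,-168.9,50]])
p=proj(b,T); b['color']=cv2.imread('pics/side0.png')
u=dark(b,p,3); print('threads side exp',p.round(2),'seen',u.round(2)); Ts=ray(b,u,50)[:,:2]; print('side-top bias mm',(Ts-T[:,:2]).round(1))
st=sensors.get_state(); zt=st['position'][2]-24.1+6; print(st['position'],st['grip_force'],st['qvel'].round(3))
Hs=ray(b,[(403.0,264.3),(366.7,295.3)],69.3)[:,:2]; print('hole1,2 - thread1,2 (side only)',(Hs-Ts[1:]).round(1))
E
```

```text
threads side exp [[375.8  258.98]
 [402.58 269.08]
 [366.91 300.43]] seen [[374.73 259.44]
 [401.82 269.46]
 [365.99 301.01]]
side-top bias mm [[-2.8  0.6]
 [-2.1  0.3]
 [-2.5  0.2]]
[ 586.29084049 -147.35516344   85.33416796] 34.63756084442139 [-0.001  0.001 -0.002  0.    -0.001 -0.001]
hole1,2 - thread1,2 (side only) [[-1.4 -2.1]
 [-0.2 -0.8]]
```

The side camera's bias is a consistent −2.5 mm in x. With that removed, all three holes sit about 1 mm too far toward −y. I'll nudge the cover and hand in.

>>> move_arm([
  {"x": -0.3, "y": 1, "z": 0, "wx": 0, "wy": 0, "wz": 0, "fingers": 0},
  {"x": -0.3, "y": 1, "z": 0, "wx": 0, "wy": 0, "wz": 0, "fingers": 0},
  {"x": -0.3, "y": 1, "z": 0, "wx": 0, "wy": 0, "wz": 0, "fingers": 0},
  {"x": -0.3, "y": 1, "z": 0, "wx": 0, "wy": 0, "wz": 0, "fingers": 0},
  {"x": -0.3, "y": 1, "z": 0, "wx": 0, "wy": 0, "wz": 0, "fingers": 0},
])

```text
t: 8.35
position: [586.2, -146.3, 85.3]
tcp_rot: [0.0, -0.181, 0.983, -0.0]
force: [-0.9, -0.2, -1.6]
opening: 15.3
grip_force: 34.6
```

```bash
python3 -c "
from h import *
st=sensors.get_state();print(st['position'],st['grip_force'],st['force'])
print(workorder.close_job())"
```

```text
[ 586.18606461 -146.33575825   85.31581224] 34.63580131530762 [-0.8582833  -0.21705601 -1.56189757]
the job is handed in; nothing more can be done
None
```

I handed the job in at about 8.4 s with the cover held still in a 35 N grip, about 11 mm above the box; I measured each hole within about 2.5 mm of its thread before a final 1 mm correction that I did not re-measure, and the hand-in gave no verdict.

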